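# Click the photometer's filter lever to the third filter and trigger a reading

### The job

Push the black lever on top of the white photometer along its slot, with a fingertip and without pinching it, and stop at the third click from the home end where it stands now; never let it run on past that click. Then press the round button on the small grey box right down to take the reading, and let it come up again. Leave the bottles, glassware and timer where they stand.

Things in the scene. Friction and masses are not known exactly. Their poses are not given: they have to be found in the camera images.
- photometer: Fixed white instrument case, 130 (its x) x 170 (its y) x 85 mm high; origin at the centre of its underside, z up; its front (display) faces -x, roughly to the robot. On top, at x = -30 mm, a slot runs along its y with a black lever in it. A round black cover, 60 mm across and 14 mm high, stands on top at x = +33 mm; a lamp barrel sticks out 20 mm at the back.
- filter_lever (a joint): Lever position along the slot, m: 0 at home (slot end at the photometer's -y), growing towards its +y. A spring detent holds it at 0, 0.015, 0.030, 0.045 (third click), 0.060, 0.075; end stops -0.002 and 0.077. About 5 N pushes it out of a detent; the force falls towards halfway to the next, and a little past that the lever jumps ahead by itself into the next detent and rests there.
- lever_top (a point): Centre of the top of the lever's finger paddle, 130 mm above the work surface; moves with the lever. The paddle is an upright black block, 26 mm along the photometer's x, 12 mm along its y (the slot) and 38 mm high; its lower edge is 7 mm above the case.
- third_mark (a point): Fixed point where lever_top lies when the lever rests in the third click: photometer frame x = -30, y = +7.5, z = 130 mm. On the case, in front of the slot, six index lines 15 mm apart mark home (longer line, y = -37.5 mm) and clicks 1 to 5. From lever_top at home to this point is the direction of travel, 45 mm.
- lever_home_face: The half of the lever paddle (6 mm thick) on the home side (the photometer's -y): the face to push. Its origin is not on the face: it lies at the height of the work surface, straight below lever_top.
- lever_far_face: The other half of the paddle, on the side of the photometer's +y; same origin. Fingers pressing on both halves at once are pinching the lever.
- trigger_box: Fixed small grey box, 74 x 74 x 40 mm high, with a round push button in the middle of its top; origin at the centre of its underside. It stands to the left or to the right of the photometer.
- read_button_top (a point): Centre of the top of the round grey button cap, 28 mm across, 62 mm above the work surface (10 mm above the black collar round it); moves with the cap.
- read_button (a joint): How far the button is pressed, m: 0 released, 0.006 fully down. A spring brings it back; about 5 N holds it fully down.
- white_bottle: Loose white plastic bottle with a screw cap, 56 mm across, 113 mm high; origin at the centre of its base. It stands on the side of the photometer where the trigger box is not. Leave alone.
- bench_timer: Loose small digital timer, 43 x 66 x 56 mm; origin under its middle. Leave alone.
- flask: Loose conical glass flask, 70 mm across, 125 mm high, behind the photometer; origin at the centre of its base. Leave alone.
- buffer_bottle: Loose squat white bottle with a screw cap, 70 mm across, 101 mm high; origin at the centre of its base. Leave alone.
- beaker: Loose glass beaker, 70 mm across, 85 mm high; origin at the centre of its base. Leave alone.
Not all that is in view belongs to the job. What is shaped like the photometer but blue is not meant.

How it is judged:
By the outcome, as a careful person would: the job done as asked, in the order asked, and still so for the second after the job is handed in, with the robot touching nothing.
It also fails if it takes over 54 s, if anything falls off the work surface, if the arm or the gripper's body presses on something with over 40 N, if the wrist force passes 120 N, or if a joint passes its speed limit or range.

### The arm

A 7-joint arm with a two-finger parallel gripper is mounted at the origin on the work surface; the furniture and walls round the work are solid. World frame = base frame: x ahead of the robot, y to its left, z up, the work surface at z = 0. Lengths are in m, angles in rad, forces in N, time in s.
With the tool pointing down it reaches from about 0.425 to 0.875 m from the base axis. Payload 8.4 kg.
Tool frame: the origin (TCP) lies between the finger pads; the fingertips stand 22 mm ahead of it and the grasp point (between the pads) lies 3 mm ahead of it; z points along the fingers, y is the line along which they close (so a half turn about z gives the same grasp; the last joint's range is limited). The gripper opens to 87 mm and grips with 3 to 60 N. Pads are 19 mm wide; open, the fingers measure 117 mm over their backs; the gripper's body (75 mm by 190 mm) begins 51 mm behind the grasp point.
Start: joints at [1.241, 0.333, 0.04, 1.465, -0.013, 1.343, -0.059], TCP at [0.149, -0.633, 0.245] pointing down, gripper open.
Joint ranges: [-2.58, 2.58], [-0.38, 2.09], [-1.3, 1.39], [0.25, 2.4], [-1.5, 4.64], [0.08, 2.09], [-2.65, 2.65]. Speed limits (rad/s): [2.22, 2.22, 2.79, 2.79, 3.14, 3.14, 3.14].

### API

Orientations are given as a 3x3 rotation matrix whose columns are the frame's x, y, z axes.
In Python, from plant import bot, kin, capture, order gives the robot as it stands. Calls block until the motion is done:
- bot.move_pose(position, orientation): joint-space move of the TCP to a pose.
- bot.move_linear(position, rate=0.15, frame=None): straight line of the TCP; frame=None keeps the orientation; rate is the mean speed in m/s.
- bot.move_joints(angles): joint-space move.
- bot.gripper_to(opening, grasp_force=None): finger opening in m; grasp_force is the grip in N (None keeps the last); returns when the fingers have stopped.
- bot.pause(seconds).
- kin.inverse_kinematics(position, orientation): joint angles nearest the present ones, or None.
- capture(name): name is "side" or "top" or "wrist"; returns a dict with "img" (384x512x3 uint8, blue, green, red), "range_z" (384x512 float32, m along the optical axis (not along the pixel's ray), 0 where there is no reading), "fovy" (degrees; the focal length in pixels is half the picture's height over the tangent of half this angle, whatever the lens; pixels are square), "cx", "cy" (the principal point, pixels), "distortion" ([k1, k2, p1, p2, k3] as OpenCV has them; the pictures are not rectified), "position" and "rotation" of the camera in the world. Camera axes: x right, y down, z forward; pixel columns grow to the right and rows downward; lengths in m; the calibration is good to about 2 mm. A picture is of the moment at which its call begins.
A pose or a line that the arm cannot do raises bot.IKError and nothing moves.
- order.finish_job(): hands the job in; it is judged then, once.
Readings, each from a call of its own:
- bot.read_t(): time.
- bot.read_q(): joint angles.
- bot.read_joint_velocities(): joint speeds.
- bot.read_effort(): joint torques, N m.
- bot.read_tcp_pos(): TCP position.
- bot.read_tcp_rot(): TCP orientation.
- bot.read_contact_force(): force on the tool from outside, world axes, zero at the start.
- bot.read_torque(): the same for the moment, N m.
- bot.read_grip_width(): finger opening in m.
- bot.read_grasp_force(): force on a finger pad.
Only numpy, scipy, OpenCV 4.12 (cv2) and the standard library are available. Lean on these libraries where they do the work, as an engineer would, in place of code of your own. Each camera call takes 0.05 s, during which the arm holds its last target. There are 200 camera calls.

## Working session

There is one attempt and no reset: what is moved stays moved. The work goes in short steps, each a Python script; the robot and the scene stay as the last script left them, time stands still between calls to the robot, and variables do not carry over. Pictures are saved under pics/ and viewed, at most 10 in all, crops included, and the job is handed in when it is done.

```bash
mkdir -p pics; ls
python3 - <<'E'
from plant import bot,kin,capture,order
import cv2,numpy as np,pickle
for n in ("top","side"):
    c=capture(n); cv2.imwrite(f"pics/{n}0.png",c["img"]); pickle.dump(c,open(f"{n}0.pkl","wb"))
    print(n,c["fovy"],c["cx"],c["cy"],c["distortion"],c["position"],np.round(c["rotation"],3).tolist())
print(bot.read_t())
E
```

```text
pics
top 51.687959967281145 256.38474693221985 183.14540968805213 [0.03650603 0.         0.         0.         0.        ] [ 0.37333311 -0.04392059  1.18860339] [[-0.01, -0.992, 0.124], [-1.0, 0.01, -0.004], [0.003, -0.125, -0.992]]
side 50.49274982633602 255.80260808135762 193.15516122694743 [0.02326872 0.         0.         0.         0.        ] [ 1.00483822 -0.63802809  0.8055273 ] [[0.792, 0.404, -0.457], [0.61, -0.55, 0.571], [-0.021, -0.731, -0.683]]
0.1
```

View pics/top0.png

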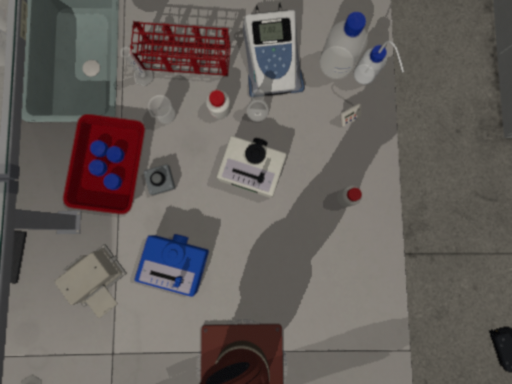

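View pics/side0.png

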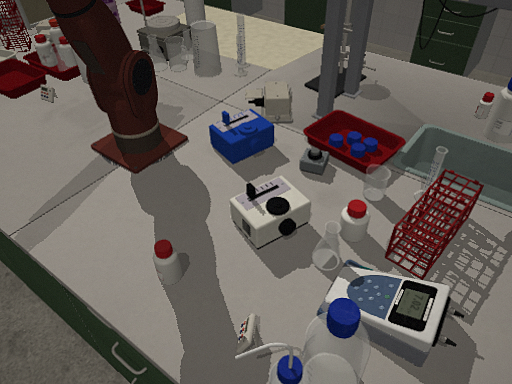

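The top view shows the white photometer at about (252,165), its lever at the right (-y) end of the slot near (263,177), the grey trigger box at (158,180) and the white bottle at (354,195). The side view shows the paddle at (250,187) and the button at (315,152).

```bash
cat > h.py <<'E'
import cv2,numpy as np
def cloud(c):
    h,w=c["range_z"].shape; f=h/2/np.tan(np.radians(c["fovy"]/2))
    K=np.array([[f,0,c["cx"]],[0,f,c["cy"]],[0,0,1]])
    v,u=np.mgrid[:h,:w]; p=np.stack([u.ravel(),v.ravel()],1).astype(np.float64)
    n=cv2.undistortPoints(p[:,None],K,np.array(c["distortion"]))[:,0]
    z=c["range_z"].ravel().astype(float)
    P=(np.c_[n,np.ones(len(n))]*z[:,None])@np.array(c["rotation"]).T+c["position"]
    P[z==0]=np.nan
    return P.reshape(h,w,3)
def rect(P,m):
    q=P[m][:,:2].astype(np.float32)
    (c,s,a)=cv2.minAreaRect(q*1000); return len(q),np.round(c,1),np.round(s,1),round(a,1),np.round(np.median(P[m],0),4)
E
python3 - <<'E'
import pickle,numpy as np
from h import *
for n,(u0,u1,v0,v1),(a0,a1,b0,b1) in (("top",(212,292,130,200),(140,176,160,200)),("side",(225,315,172,250),(295,335,142,178))):
    c=pickle.load(open(n+"0.pkl","rb")); P=cloud(c); z=P[...,2]; g=c["img"].max(2)
    M=np.zeros(z.shape,bool); M[v0:v1,u0:u1]=1
    print(n,"case",rect(P,M&(abs(z-.085)<.005)))
    print("cover",rect(P,M&(abs(z-.099)<.004)))
    print("lever",rect(P,M&(z>.115)), np.nanmax(z[M]))
    M[:]=0; M[b0:b1,a0:a1]=1
    print("box",rect(P,M&(abs(z-.04)<.005)))
    print("button",rect(P,M&(z>.057)),np.nanmax(z[M]))
E
```

```text
top case (2217, array([563. , -34.6]), array([169.4, 129.8]), 70.9, array([ 0.5552, -0.0251,  0.0851]))
cover (189, array([566.5, -42.3]), array([ 57.1, 108. ]), 82.5, array([ 0.5927, -0.0481,  0.0967]))
lever (50, array([522.9, -60.4]), array([12.8, 26.2]), 70.5, array([ 0.5226, -0.0609,  0.1292])) 0.13434524314430685
box (431, array([547.5, 241.5]), array([105.8,  73.8]), 15.3, array([0.5295, 0.2331, 0.0394]))
button (72, array([531.3, 236. ]), array([28.1, 25.7]), 89.3, array([0.5321, 0.2369, 0.0616])) 0.06547115412749704
side case (1891, array([565.1, -35. ]), array([170.1, 130.6]), 71.3, array([ 0.5628, -0.0416,  0.0839]))
cover (99, array([567.4, -45.9]), array([ 46.9, 112.9]), 89.4, array([ 0.5923, -0.0504,  0.0973]))
lever (68, array([525. , -60.4]), array([12.9, 26.7]), 69.2, array([ 0.5258, -0.062 ,  0.1269])) 0.13151058623680334
box (295, array([535.7, 257.2]), array([ 84.6, 112.6]), 13.2, array([0.5447, 0.2296, 0.0386]))
button (46, array([534.3, 236.7]), array([26. , 25.4]), 1.1, array([0.5351, 0.2368, 0.0605])) 0.06370190616678972
```

```bash
cat >> h.py <<'E'
d=np.array([np.sin(np.radians(19)),np.cos(np.radians(19)),0]); ex=np.array([d[1],-d[0],0])
C=np.array([.564,-.0348,0]); zt=np.array([0,0,-1.])
def Rt(s): return np.c_[s*d,np.cross(zt,s*d),zt]
def at(y,z): return C-.030*ex+y*d+np.array([0,0,z])   # photometer y, TCP z
E
python3 - <<'E'
from plant import bot,kin,capture,order
from h import *
bot.gripper_to(0.0)
qs={s:kin.inverse_kinematics(at(-.076,.2),Rt(s)) for s in (1,-1)}
q0=np.array(bot.read_q()); print({s:None if q is None else np.round(q,2).tolist() for s,q in qs.items()})
s=min((s for s in qs if qs[s] is not None),key=lambda s:abs(qs[s][6]))
bot.move_pose(at(-.076,.2),Rt(s)); print(s,bot.read_t(),bot.read_tcp_pos(),bot.read_contact_force(),bot.read_grip_width())
for n in("wrist","side"): cv2.imwrite(f"pics/{n}1.png",capture(n)["img"])
cv2.imwrite("pics/both1.png",cv2.hconcat([cv2.resize(cv2.imread(f"pics/{n}1.png"),(400,300)) for n in("wrist","side")]))
E
```

```text
{1: [0.65, 0.14, -0.59, 1.81, 0.09, 1.21, -0.3], -1: None}
1 3.9333 [ 0.51084038 -0.09824164  0.19998046] [ 0.24361818 -0.27828753 -0.04802435] 0.0003444891261620861
```

View pics/both1.png

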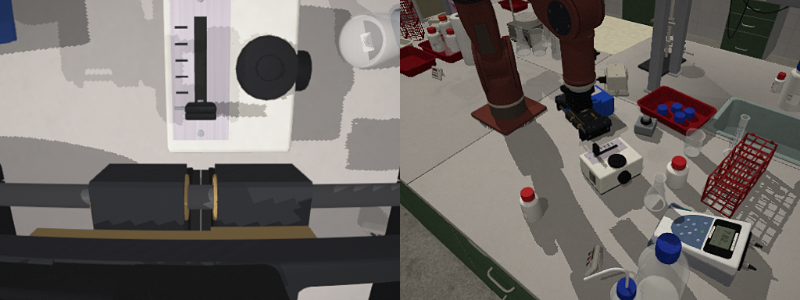

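The left (wrist) view shows the paddle at (200,111), at the home line and centred on the closed fingers at (200,200). Next I descend and push, with force and wrist-depth feedback.

```bash
cat >> h.py <<'E'
def lever(c,ytool):
    P=cloud(c)-C; x=P@ex; y=P@d; z=P[...,2]
    m=(z>.12)&(z<.137)&(abs(x+.03)<.016)&(y>ytool+.0115)&(y<.07)
    if m.sum()<20: return m.sum(),None
    return m.sum(),round(1000*(np.percentile(y[m],98)-.006)+37.5,1)   # joint position estimate, mm
E
cat > push.py <<'E'
from plant import bot,kin,capture,order
from h import *
import sys
y0,y1,st=map(float,sys.argv[1:4])
for y in np.arange(y0,y1+1e-6,st):
    bot.move_linear(at(y/1000,.124),rate=.02)
    F=np.array(bot.read_contact_force()); ty=(np.array(bot.read_tcp_pos())-C)@d
    n,l=lever(capture("wrist"),ty)
    print(f"t={bot.read_t():.2f} cmd={y+53:.1f} tool={ty*1000+53:.1f} F={F@d:.1f} |F|={np.linalg.norm(F):.1f} lever={l} n={n}")
    if len(sys.argv)>4 and l is not None and l>float(sys.argv[4]): break
E
python3 - <<'E'
from plant import bot
from h import *
bot.move_linear(at(-.076,.124),rate=.1); bot.move_linear(at(-.058,.124),rate=.05); print(bot.read_t())
E
python3 push.py -56 -42 1 9.5
```

```text
5.45
t=5.75 cmd=-3.0 tool=-3.1 F=1.1 |F|=1.1 lever=3.3 n=1545
t=6.05 cmd=-2.0 tool=-2.0 F=-0.1 |F|=0.9 lever=3.2 n=1482
t=6.35 cmd=-1.0 tool=-0.9 F=-0.6 |F|=1.6 lever=3.3 n=1401
t=6.65 cmd=0.0 tool=0.1 F=-0.5 |F|=0.6 lever=3.4 n=1313
t=6.95 cmd=1.0 tool=0.7 F=-2.8 |F|=2.8 lever=3.5 n=1297
t=7.25 cmd=2.0 tool=1.6 F=-4.1 |F|=4.3 lever=4.4 n=1292
t=7.55 cmd=3.0 tool=3.4 F=-2.6 |F|=2.9 lever=6.3 n=1297
t=7.85 cmd=4.0 tool=4.4 F=-1.0 |F|=1.1 lever=7.3 n=1297
t=8.15 cmd=5.0 tool=5.3 F=-1.4 |F|=1.9 lever=8.1 n=1300
t=8.45 cmd=6.0 tool=6.2 F=-0.4 |F|=0.6 lever=9.2 n=1312
t=8.75 cmd=7.0 tool=7.3 F=-0.0 |F|=0.4 lever=10.2 n=1304
```

```bash
python3 push.py -45 -40 1 15
```

```text
t=9.05 cmd=8.0 tool=8.2 F=0.3 |F|=0.4 lever=11.5 n=1321
t=9.35 cmd=9.0 tool=9.1 F=-0.4 |F|=0.7 lever=18.3 n=1715
```

First click reached. On to the second, then the third, one at a time.

```bash
python3 push.py -39 -28 1 31; python3 push.py -24 -12 1 46
```

```text
t=9.80 cmd=14.0 tool=14.2 F=0.0 |F|=0.7 lever=18.4 n=1374
t=10.10 cmd=15.0 tool=15.0 F=-0.2 |F|=0.7 lever=18.4 n=1325
t=10.40 cmd=16.0 tool=15.7 F=-2.7 |F|=2.8 lever=18.5 n=1290
t=10.70 cmd=17.0 tool=16.6 F=-3.7 |F|=3.9 lever=19.4 n=1287
t=11.00 cmd=18.0 tool=18.3 F=-2.3 |F|=2.5 lever=21.2 n=1292
t=11.30 cmd=19.0 tool=19.4 F=-1.3 |F|=1.4 lever=22.3 n=1299
t=11.60 cmd=20.0 tool=20.3 F=-0.9 |F|=1.2 lever=23.2 n=1307
t=11.90 cmd=21.0 tool=21.3 F=-1.4 |F|=1.4 lever=24.2 n=1302
t=12.20 cmd=22.0 tool=22.2 F=-0.1 |F|=0.6 lever=25.2 n=1314
t=12.50 cmd=23.0 tool=23.2 F=0.7 |F|=0.7 lever=26.5 n=1327
t=12.80 cmd=24.0 tool=24.1 F=0.1 |F|=0.4 lever=33.3 n=1705
t=13.25 cmd=29.0 tool=29.2 F=-0.2 |F|=0.8 lever=33.4 n=1384
t=13.55 cmd=30.0 tool=30.0 F=0.0 |F|=1.3 lever=33.4 n=1330
t=13.85 cmd=31.0 tool=30.7 F=-0.5 |F|=0.6 lever=33.5 n=1293
t=14.15 cmd=32.0 tool=31.6 F=-5.0 |F|=5.0 lever=34.4 n=1289
t=14.45 cmd=33.0 tool=33.4 F=-1.6 |F|=2.3 lever=36.3 n=1293
t=14.75 cmd=34.0 tool=34.4 F=-1.5 |F|=1.7 lever=37.3 n=1306
t=15.05 cmd=35.0 tool=35.3 F=-1.1 |F|=1.3 lever=38.2 n=1305
t=15.35 cmd=36.0 tool=36.3 F=0.2 |F|=0.6 lever=39.1 n=1309
t=15.65 cmd=37.0 tool=37.3 F=0.4 |F|=1.2 lever=40.2 n=1305
t=15.95 cmd=38.0 tool=38.2 F=-0.3 |F|=0.3 lever=41.4 n=1332
t=16.25 cmd=39.0 tool=39.1 F=0.1 |F|=0.5 lever=48.3 n=1714
```

Run:
```python
from plant import bot,kin,capture,order
from h import *
bot.move_linear(at(-.025,.124),rate=.08); bot.move_linear(at(-.025,.2),rate=.15)
R=Rt(1); B=np.array([.533,.2365,0])
bot.move_pose(B+[0,0,.2],R); print(bot.read_t())
c=capture("top"); P=cloud(c)-C; x=P@ex;y=P@d;z=P[...,2]; m=(z>.12)&(z<.137)&(abs(x+.03)<.02)&(abs(y)<.08)
print("lever y mm",m.sum(),1000*y[m].mean()+37.5)
w=capture("wrist"); cv2.imwrite("pics/all2.png",cv2.hconcat([cv2.resize(i["img"],(400,300)) for i in (w,c)]))
P=cloud(w); print("button",rect(P,(abs(P[...,2]-.062)<.003)&(np.hypot(P[...,0]-.533,P[...,1]-.2365)<.03)))
```

```text
18.2917
lever y mm 47 44.64350469123133
button (762, array([534.5, 240.9]), array([26.6, 26.7]), 27.5, array([0.5345, 0.2415, 0.0633]))
```

View pics/all2.png

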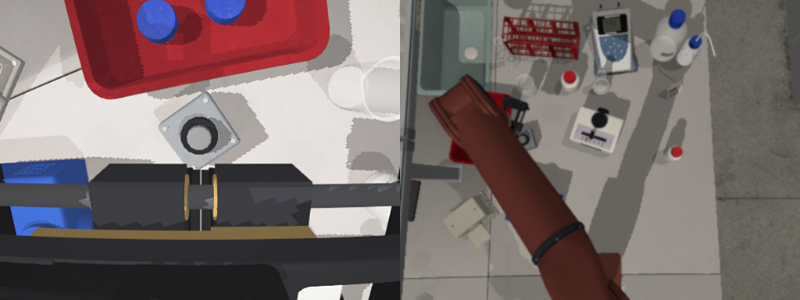

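The wrist view shows the button at (199,135), clear of the crate. The top view measures the lever at 44.6 mm, so it is on the third click. Now the press.

Run:
```python
from plant import bot,kin,capture,order
from h import *
B=np.array([.5335,.2375,0])
bot.move_linear(B+[0,0,.2],rate=.05); bot.move_linear(B+[0,0,.09],rate=.12)
f0=np.array(bot.read_contact_force())[2]; print(f0)
for z in np.arange(.086,.073,-.001):
    bot.move_linear(B+[0,0,z],rate=.02)
    F=np.array(bot.read_contact_force()); p=bot.read_tcp_pos()
    print(f"cmd={z:.3f} z={p[2]:.4f} F={np.round(F,1)}")
    if F[2]-f0>12: break
bot.pause(.3); print(bot.read_t(),bot.read_tcp_pos(),bot.read_contact_force())
```

```text
0.0855063156179796
cmd=0.086 z=0.0860 F=[ 0.1 -1.3  0.3]
cmd=0.085 z=0.0850 F=[-0.9 -0.1 -1.3]
cmd=0.084 z=0.0841 F=[-0.   0.7  1.5]
cmd=0.083 z=0.0831 F=[0.3 0.4 1.5]
cmd=0.082 z=0.0821 F=[ 0.5 -0.1  3.3]
cmd=0.081 z=0.0811 F=[-1.  -0.   3.4]
cmd=0.080 z=0.0801 F=[ 0.4 -0.1  4.9]
cmd=0.079 z=0.0791 F=[ 0.5 -0.   4.8]
cmd=0.078 z=0.0785 F=[-1.4 -1.1  9.2]
cmd=0.077 z=0.0783 F=[-4.9 -2.2 17.6]
22.6083 [0.53366896 0.23758259 0.0782631 ] [-3.86081406 -3.14414755 17.05618748]
```

The button is on its stop: about 6 mm of travel, then the force rises sharply. I'll lift off, check and hand in.

Run:
```python
from plant import bot,kin,capture,order
from h import *
B=np.array([.5335,.2375,0])
bot.move_linear(B+[0,0,.09],rate=.03); bot.move_linear(B+[0,0,.2],rate=.12); bot.pause(.3)
c=capture("top"); P=cloud(c)-C; x=P@ex;y=P@d;z=P[...,2]; m=(z>.12)&(z<.137)&(abs(x+.03)<.02)&(abs(y)<.08)
print("lever",1000*y[m].mean()+37.5)
P=cloud(capture("wrist")); print("button",rect(P,(abs(P[...,2]-.062)<.004)&(np.hypot(P[...,0]-.533,P[...,1]-.2385)<.03)))
print(bot.read_t(),bot.read_contact_force()); print(order.finish_job())
```

```text
lever 44.66001952698976
button (764, array([534.4, 241.1]), array([26.7, 26.3]), 70.2, array([0.5347, 0.2416, 0.0632]))
24.6583 [-0.03553413  0.86391072 -0.22453378]
the job is handed in; nothing more can be done
None
```

The lever rests at the third click (measured at 44.7 mm), the button was pressed to its stop and came back up, and the job was handed in at about 25 s, before the 54 s limit.

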